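Tighten the filter lid nuts by counted quarter turns

TASK

Tighten the lid of the water filter housing with the socket key: going clockwise round the rim from the outlet spout (seen from above), give the first nut exactly one quarter turn clockwise, then the second nut exactly two quarter turns clockwise, without overshooting, and leave the third nut alone. The nuts sit loose in their holes, so feel the key onto each one gently, never forcing it and keeping the gripper itself off the housing. Finally leave the key standing seated on the second nut, let go of it, and leave everything else on the counter where it is.

Things in the scene. Friction and masses are not known exactly. Their poses are not given: they have to be found in the camera images.
- housing: fixed round steel filter housing: drum 190 mm wide, flange 244 mm wide with its top 100 mm above the origin, low dome in the middle (up to 113 mm). Origin: centre of its underside; z up; the outlet spout points along its own -x. Three square nuts stand on the flange on a circle of 98 mm radius, at 40 (first), 160 (second) and 280 degrees (third) clockwise from the spout seen from above
- spout_end (a point): end of the outlet spout (22 mm pipe, brass end 30 mm wide), 160 mm from the housing's axis, 62 mm up
- post1 (a point): nominal place of the first nut, 2 mm above the flange. Its top is 20 mm above this point. The nut rides loose in an oversize hole: its true axis lies up to 7 mm off radially and up to 7 mm off tangentially, not measured, to be found by feel (or eye). About half a newton pushes it sideways (at most 9 mm each way from this point); it stays where pushed
- post2 (a point): nominal place of the second nut; same height and hidden offset as at post1. First and second nut are sprung: pushing one down takes 4.5 N to start, then 0.6 N per mm over 8 mm of travel, then it is solid
- post3 (a point): the third nut, 2 mm above the flange; same size, already tight, to be left alone; not sprung and not loose
- nut1 (a joint): turn of the first nut (a steel square, 16 mm across the flats) in rad, growing clockwise seen from above, starting within 0.06 of 0. At 0 two of its flats face along the radius from the housing's axis, the other two along the tangent. Turns with about 0.07 N m of friction and stays where it is left; one quarter turn is 1.57
- nut2 (a joint): the same for the second nut
- nut3 (a joint): the same for the third nut
- key: loose steel socket key, about 120 g, standing upright on its socket. Origin: centre of the socket's mouth, on its underside; z up. Socket 28 mm square outside, square hole 18 mm wide, 16 mm deep, flats along the key's x and y; the mouth flares to 24 mm over the lowest 6 mm, so it catches a nut up to about 3 mm off centre and pushes it over
- key_handle (a point): middle of the key's black flat handle, 57 mm above the mouth: 46 mm along the key's x, 16 mm along its y (grip across this), from 40 to 74 mm above the mouth, on a neck 16 mm thick. Fully seated on a nut, the mouth is 16 mm below the nut's top; a turned nut trails the key by 0.1 to 0.2 rad
- jar: bystander: screw-lid jar, 66 mm wide, 90 mm tall, standing; origin under its centre
- soap: bystander: clear bottle, 60 mm wide, 170 mm tall, standing; origin under its centre
- mug: bystander: white mug, 80 mm wide, 90 mm tall; origin under its centre
- bowl: bystander: steel bowl, 120 mm wide, 50 mm tall; origin under its centre
- cartridge: bystander: spare white filter cartridge, 60 mm wide, 175 mm tall, standing; origin under its centre
- wrench: bystander: open-ended wrench, 170 mm long, lying flat
- oring: bystander: black sealing ring, 70 mm across, 6 mm thick, lying flat
Things that resemble listed ones, but are neither listed nor needed, are in the scene too. What is meant by the key is not blue or red, and is the larger of those in its own colour.

How it is judged:
By the outcome, as a careful person would: the job done as asked, in the order asked, and still so for the second after the job is handed in, with the robot touching nothing.
It also fails if it takes over 72 s, if anything falls off the work surface, if the arm or the gripper's body presses on something with over 40 N, if the wrist force passes 120 N, or if a joint passes its speed limit or range.

ROBOT

A 6-joint arm with a two-finger parallel gripper is mounted at the origin on the work surface. World frame = base frame: x ahead of the robot, y to its left, z up, the work surface at z = 0. Lengths are in m, angles in rad, forces in N, time in s.
With the tool pointing down it reaches from about 0.425 to 0.95 m from the base axis. Payload 14.7 kg.
Tool frame: the origin (TCP) lies at the very end of the fingers, on their centre line; the grasp point (between the pads) lies 19 mm behind it (pinch_z is the distance from the TCP to the grasp point, in m); z points along the fingers, y is the direction in which the jaws open and shut (so a half turn about z gives the same grasp; the last joint's range is limited). The gripper opens to 85 mm and grips with 20 to 120 N. Pads are 22 mm wide; open, the fingers measure 114 mm over their backs; the gripper's body (76 mm by 85 mm) begins 54 mm behind the grasp point. The pads swing forward as they close: fully open they stand 13 mm farther back than shut.
Start: joints at [-1.153, 0.48, 1.596, -0, 1.065, -0.047], TCP at [0.291, -0.581, 0.231] pointing down, gripper open.
Joint ranges: [-2.75, 2.75], [-0.82, 2.05], [0.23, 2.67], [-1.56, 4.7], [0.09, 2.69], [-2.92, 2.92]. Speed limits (rad/s): [1.89, 1.89, 2.39, 3.01, 3.01, 3.01].

INTERFACE

Orientations are given as a rotation vector (axis times angle).
In Python, from workcell import state, capture, camera_params, close_job, pinch_z gives the robot as it stands.
- The arm moves only by the tool apply_moves, never from a script. Its argument "commands" is a list of rows, each a list of 4 numbers: the shift along the tool's x, y, z in cm, then the turn about the tool's z in degrees. A call has 1 to 12 rows; each row shifts and turns the commanded pose from where the row before left it, along the tool's axes as they then stand; what a row does not reach is not made up. A row lasts 1/10 s, in which the tool goes at most 50 mm and 8.59 degrees, less where a joint would pass 70% of its speed; a pose out of reach is approached as far as the arm can. A call is refused whole if a number of a shift passes 5 or a number of a turn 8.59, either way. A call with a gripper value outside its range is refused whole. "gripper" is the closure, from -1 (fully open) to 1 (shut), so that 0 is half open, set as the call begins (left out, the last holds). The fingers move at their own pace and stop on an object; "newtons" is the grip in N (left out, the last holds). Time passes only in rows, so rows that do not move let the fingers close. It gives the time, the measured TCP pose, the force and the opening at its end, in the units of the state.
- state(): the state, without advancing time (a new reading comes with each control period).
- capture(name): name is "side" or "top" or "wrist"; returns the picture (400x640x3 uint8, blue, green, red); there is no depth.
- camera_params(name): a dict with "K" (3x3 intrinsics, pixels), "distortion" ([k1, k2, p1, p2, k3] as OpenCV has them; the pictures are not rectified), "world_from_camera" (4x4, takes a point from camera to world coordinates). Camera axes: x right, y up, looking along -z (the intrinsics and any distortion apply to the point x, -y, -z); pixel columns grow to the right and rows downward; lengths in m; the calibration is good to about 2 mm. A picture is of the moment at which its call begins: read the wrist's pose just before it. camera_params takes no time and is no camera call; for the wrist camera it gives the pose at the moment of the call.
- close_job(): hands the job in, once; it reports no verdict.
The state is a dict: "time": time; "qpos": joint angles; "qvel": joint speeds; "joint_efforts": joint torques, N m; "ee_pos": TCP position; "eef_rot": TCP orientation; "ft_force": force on the tool from outside, world axes, zero at the start; "moment": the same for the moment, N m; "width": finger opening in m.
Only numpy, scipy, OpenCV 4.12 (cv2) and the standard library are available. Lean on these libraries where they do the work, as an engineer would, in place of code of your own. Each camera call takes 0.05 s, during which the arm holds its last target.

## Working session

There is one attempt and no reset: what is moved stays moved. The work goes in short steps, Python scripts to look and compute and a tool call to move; the robot and the scene stay as the last step left them, time stands still between calls to the robot, and variables do not carry over. Pictures are saved under pics/ and viewed, and the job is handed in when it is done.

Besides the shell and the picture viewer there is one more tool, called after "Call:" by a JSON object that holds its "api" and its "payload", one argument or row to a line. apply_moves: Moves the arm, as the interface text tells. Its arguments: {"type":"object","properties":{"commands":{"type":"array","items":{"type":"array","items":{"type":"number"}}},"gripper":{"type":"number"},"newtons":{"type":"number"}},"required":["commands"]}

```bash
ls; mkdir -p pics
python3 - <<'E'
from workcell import *
import cv2
s=state()
for k,v in s.items(): print(k,v)
print(pinch_z)
for n in ["side","top","wrist"]:
    p=camera_params(n); print(n,p)
    cv2.imwrite(f"pics/{n}0.png",capture(n))
E
```

```text
pics
time 0.0
qpos [-1.15261037e+00  4.80856189e-01  1.59685721e+00  1.48474135e-05
  1.06507232e+00 -4.66088555e-02]
qvel [ 0.00070768  0.00096505  0.00079924 -0.00095386 -0.00048678 -0.00067023]
joint_efforts [-6.22791558e-03 -9.50667143e+01 -4.30187273e+01 -3.97728618e-04
  1.21173236e-02 -4.36301116e-05]
ee_pos [ 0.29121286 -0.58067325  0.23066279]
eef_rot [-3.05599659e+00 -7.23262176e-01  3.26013302e-04]
ft_force [ 0.06208082 -0.55730358 -0.19078076]
moment [-0.01473639 -0.00472548  0.03949556]
width 0.08540481137761513
0.0187
side {'K': array([[469.88937745,   0.        , 316.58912143],
       [  0.        , 469.88937745, 202.00374044],
       [  0.        ,   0.        ,   1.        ]]), 'distortion': array([-0.13248282,  0.        ,  0.        ,  0.        ,  0.        ]), 'world_from_camera': array([[ 0.92504697,  0.23349452, -0.29961376,  0.23039261],
       [-0.37961062,  0.54010428, -0.75112126, -0.91302013],
       [-0.01356002,  0.80855901,  0.58825883,  0.78189937],
       [ 0.        ,  0.        ,  0.        ,  1.        ]])}
top {'K': array([[481.62391119,   0.     
[... 300 characters left out ...]
 [-0.99998639, -0.00472275, -0.00221528, -0.02614255],
       [-0.00323299,  0.22781842,  0.97369827,  1.43317592],
       [ 0.        ,  0.        ,  0.        ,  1.        ]])}
wrist {'K': array([[358.34793523,   0.        , 323.7902156 ],
       [  0.        , 358.34793523, 207.54509971],
       [  0.        ,   0.        ,   1.        ]]), 'distortion': array([-0.04093646,  0.        ,  0.        ,  0.        ,  0.        ]), 'world_from_camera': array([[ 0.4486679 ,  0.85557214,  0.25825072,  0.3574279 ],
       [-0.89369775,  0.42991483,  0.12836498, -0.54855118],
       [-0.00120032, -0.28839133,  0.95751188,  0.37273527],
       [ 0.        ,  0.        ,  0.        ,  1.        ]])}
```

View pics/top0.png

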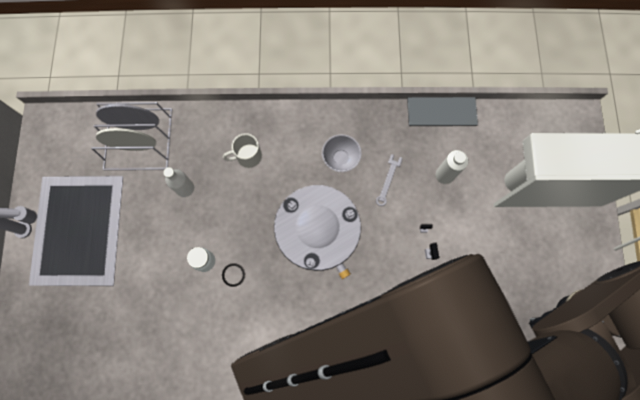

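View pics/side0.png

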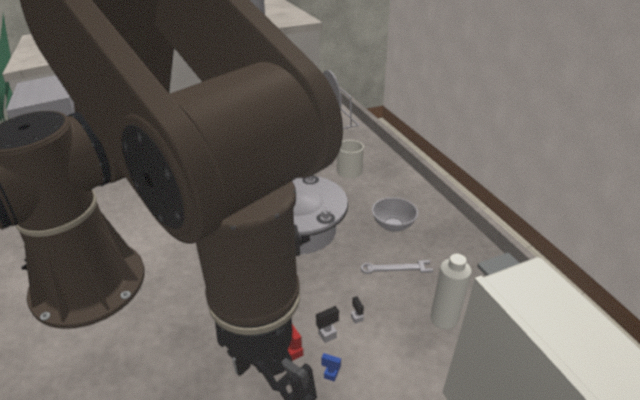

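View pics/wrist0.png

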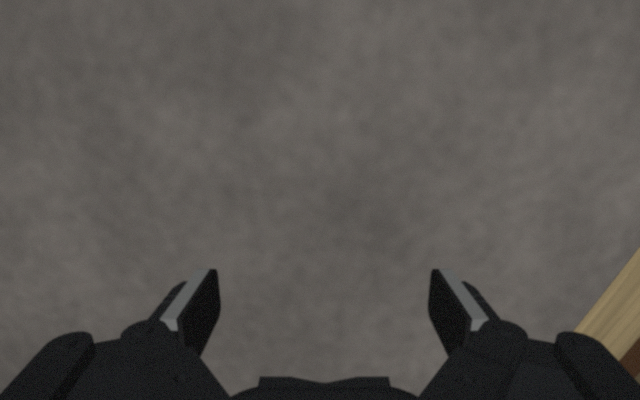

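```bash
cat > h.py <<'E'
from workcell import *
import cv2, numpy as np
def ray(p,u,v):
    x=cv2.undistortPoints(np.array([[[u,v]]],float),p["K"],p["distortion"])[0,0]
    d=np.array([x[0],-x[1],-1.0]); M=p["world_from_camera"]
    return M[:3,3],M[:3,:3]@d
def onz(p,u,v,z):
    o,d=ray(p,u,v); return o+d*(z-o[2])/d[2]
def proj(p,X):
    M=p["world_from_camera"]; c=M[:3,:3].T@(np.array(X)-M[:3,3])
    q=np.array([[[c[0],-c[1],-c[2]]]])
    return cv2.projectPoints(q,np.zeros(3),np.zeros(3),p["K"],p["distortion"])[0].ravel()
E
python3 - <<'E'
from h import *
im=cv2.imread("pics/top0.png")
a=cv2.resize(im[175:290,260:450],None,fx=4,fy=4,interpolation=cv2.INTER_CUBIC)
cv2.imwrite("pics/topz.png",a)
p=camera_params("top")
for uv,z in [((432,250),.05),((426,227),.05),((318,228),.113),((344,272),.062),((311,262),.12),((291,205),.12),((350,214),.12)]: print(uv,onz(p,*uv,z).round(3))
E
```

```text
(432, 250) [ 0.475 -0.352  0.05 ]
(426, 227) [ 0.543 -0.338  0.05 ]
(318, 228) [ 0.53  -0.023  0.113]
(344, 272) [ 0.412 -0.096  0.062]
(311, 262) [ 0.434 -0.003  0.12 ]
(291, 205) [0.594 0.053 0.12 ]
(350, 214) [ 0.568 -0.112  0.12 ]
```

View pics/topz.png

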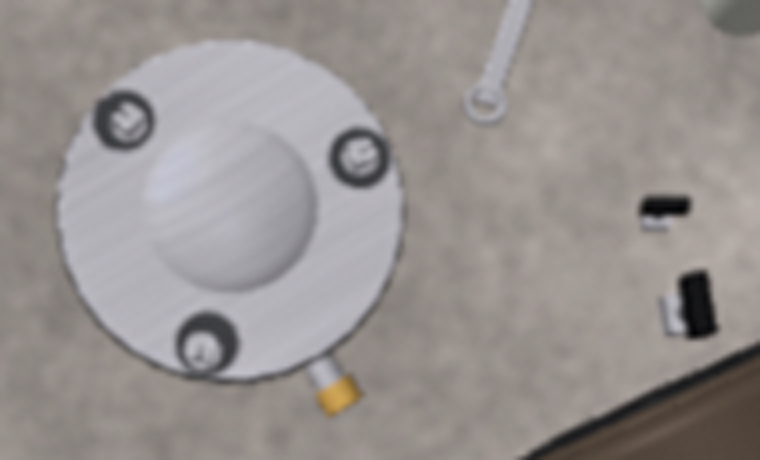

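```bash
cat >> h.py <<'E'
from scipy.spatial.transform import Rotation as R
def pose():
    s=state(); M=R.from_rotvec(s["eef_rot"]).as_matrix()
    return s,M
def go(x,y,z,yaw=None):
    s,M=pose(); y0=np.degrees(np.arctan2(M[1,0],M[0,0]))
    d=M.T@(np.array([x,y,z])-s["ee_pos"])*100
    print("t",round(s["time"],2),"pos",s["ee_pos"].round(4),"yaw",y0.round(2),"tilt",M[:,2].round(3))
    print("shift cm",d.round(2),"turn",None if yaw is None else ((y0-yaw+180)%360-180).round(2),"q6",np.degrees(s["qpos"][5]).round(1))
def st():
    s,M=pose(); print("t",round(s["time"],2),"pos",s["ee_pos"].round(4),"yaw",np.degrees(np.arctan2(M[1,0],M[0,0])).round(2),"F",s["ft_force"].round(2),"M",s["moment"].round(3),"w",round(s["width"],4))
E
python3 -c "
from h import *
go(.475,-.352,.28)"
```

```text
t 0.15 pos [ 0.2912 -0.5807  0.2308] yaw 26.63 tilt [-0.     0.001 -1.   ]
shift cm [ 26.68 -12.22  -4.91] turn None q6 -2.7
```

Call:
{"api": "apply_moves", "payload": {
  "commands": [
    [3.3,-1.5,-0.6,0],
    [3.3,-1.5,-0.6,0],
    [3.3,-1.5,-0.6,0],
    [3.3,-1.5,-0.6,0],
    [3.3,-1.5,-0.6,0],
    [3.3,-1.5,-0.6,0],
    [3.3,-1.5,-0.6,0],
    [3.3,-1.5,-0.6,0],
    [0,0,0,0],
    [0,0,0,0]
  ]
}}

```text
time: 1.15
ee_pos: [0.4739, -0.3548, 0.2792]
eef_rot: [3.056, 0.726, -0.0]
ft_force: [-0.4, -0.3, -0.1]
width: 0.0853
```

Run:
```python
from h import *
st()
import pickle
p=camera_params("wrist"); im=capture("wrist"); cv2.imwrite("pics/w1.png",im); pickle.dump(p,open("w1.pkl","wb"))
go(.52,-.03,.36,26)
```

```text
t 1.15 pos [ 0.4739 -0.3548  0.2792] yaw 26.73 F [-0.44 -0.29 -0.05] M [0.    0.004 0.075] w 0.0853
t 1.2 pos [ 0.4734 -0.3554  0.2791] yaw 26.67 tilt [-0.  0. -1.]
shift cm [ 18.77 -26.99  -8.09] turn 0.67 q6 23.5
```

View pics/w1.png

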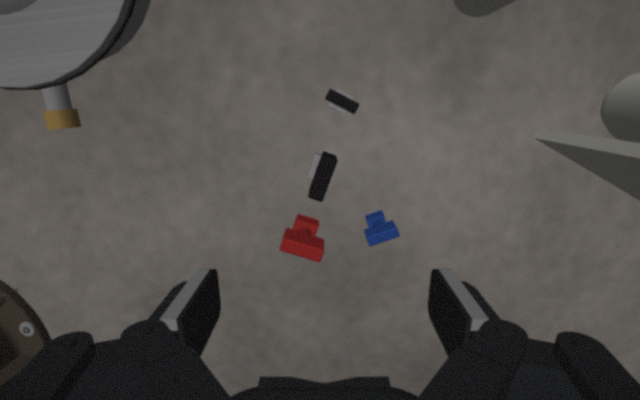

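Run:
```python
from h import *
import pickle
im=cv2.imread("pics/w1.png"); p=pickle.load(open("w1.pkl","rb"))
c=im[140:215,290:360]
cv2.imwrite("pics/w1z.png",cv2.resize(c,None,fx=8,fy=8,interpolation=cv2.INTER_CUBIC))
m=(im.max(2)<32).astype(np.uint8); m[:140]=0;m[210:]=0;m[:,:290]=0;m[:,360:]=0
print(np.sort(im.max(2)[150:200,290:350].ravel())[::150])
cs=cv2.findContours(m,0,1)[0]; k=max(cs,key=cv2.contourArea)
pts=np.array([onz(p,*q,.074)[:2]*1000 for q in k[:,0]],np.float32)
r=cv2.minAreaRect(pts); print(r, cv2.boxPoints(r).round(1))
r2=cv2.minAreaRect(k);print(r2)
```

```text
[ 11  22  25  27  30  54  94 100 102 102 103 104 104 105 105 106 107 108
 109 112]
((474.22894287109375, -353.71331787109375), (46.669795989990234, 14.565521240234375), 6.798733711242676) [[ 450.2 -349.2]
 [ 451.9 -363.7]
 [ 498.3 -358.2]
 [ 496.5 -343.7]]
((322.3013916015625, 176.36302185058594), (14.630143165588379, 46.582374572753906), 20.556045532226562)
```

View pics/w1z.png

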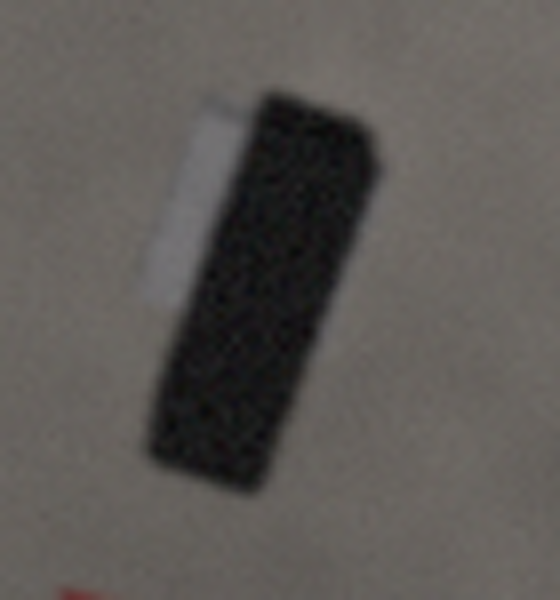

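Call:
{"api": "apply_moves", "payload": {
  "commands": [
    [2.1,-3.0,-0.25,0],
    [2.1,-3.0,-0.25,0],
    [2.1,-3.0,-0.25,0],
    [2.1,-3.0,-0.25,0],
    [2.1,-3.0,-0.25,0],
    [2.1,-3.0,-0.25,0],
    [2.1,-3.0,-0.25,0],
    [2.1,-3.0,-0.25,0],
    [2.1,-3.0,-0.25,0],
    [0,0,0,0],
    [0,0,0,0]
  ]
}}

```text
time: 2.3
ee_pos: [0.5214, -0.0297, 0.3016]
eef_rot: [3.057, 0.724, -0.001]
ft_force: [-0.3, -0.6, 0.6]
width: 0.0855
```

Run:
```python
from h import *
st()
import pickle
p=camera_params("wrist"); im=capture("wrist"); cv2.imwrite("pics/w2.png",im); pickle.dump(p,open("w2.pkl","wb"))
```

```text
t 2.3 pos [ 0.5214 -0.0297  0.3016] yaw 26.67 F [-0.27 -0.61  0.59] M [-0.074  0.044 -0.01 ] w 0.0855
```

View pics/w2.png

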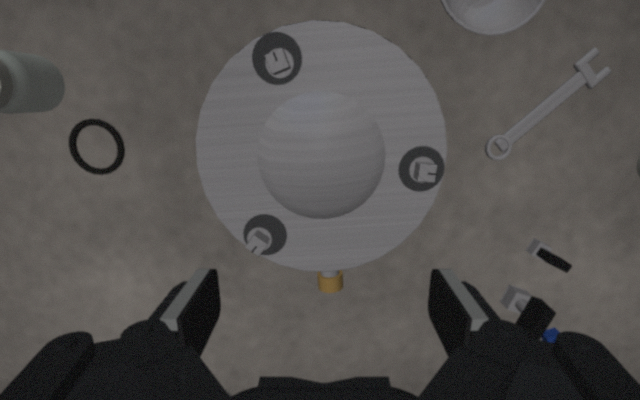

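Run:
```python
from h import *
import pickle
im=cv2.imread("pics/w2.png"); p=pickle.load(open("w2.pkl","rb"))
# brass end
hsv=cv2.cvtColor(im,cv2.COLOR_BGR2HSV)
m=((hsv[...,1]>100)&(hsv[...,0]>8)&(hsv[...,0]<30)).astype(np.uint8); m[:260]=0;m[300:]=0;m[:,:300]=0;m[:,360:]=0
k=max(cv2.findContours(m,0,1)[0],key=cv2.contourArea); print("brass",cv2.boundingRect(k))
# flange edge: radial gradient from center
g=cv2.GaussianBlur(im.mean(2).astype(np.float32),(0,0),1.2)
ctr=(322,145);pts=[]
for a in np.arange(0,360,3):
    d=np.array([np.cos(np.radians(a)),np.sin(np.radians(a))]); r=np.arange(110,142,.5)
    xs=(ctr[0]+d[0]*r).astype(np.float32);ys=(ctr[1]+d[1]*r).astype(np.float32)
    v=cv2.remap(g,xs[None],ys[None],1)[0]; gr=v[6:]-v[:-6]; i=gr.argmin()
    if gr[i]<-4: pts.append((xs[i+3],ys[i+3]))
P=np.array([onz(p,*q,.1)[:2] for q in pts])
from scipy.optimize import least_squares
f=lambda q:np.hypot(*(P-q[:2]).T)-q[2]
s=least_squares(f,[.53,-.02,.122],loss="soft_l1",f_scale=.002); print(len(P),s.x.round(4),np.abs(f(s.x)).mean())
# black rings z=.1
m=(im.max(2)<75).astype(np.uint8)
z=[]
for nm,(u,v) in dict(n1=(264,236),n2=(277,58),n3=(422,169)).items():
    mm=np.zeros_like(m); mm[max(v-32,0):v+32,u-32:u+32]=m[max(v-32,0):v+32,u-32:u+32]
    k=max(cv2.findContours(mm,0,1)[0],key=cv2.contourArea); h=cv2.convexHull(k)
    Q=np.array([onz(p,*q,.102)[:2] for q in h[:,0]]); c,r=cv2.minEnclosingCircle((Q*1000).astype(np.float32))
    mo=cv2.moments((Q*1e3).astype(np.float32)); 
    print(nm,np.array(c).round(1),round(r,1),"centroid",round(mo['m10']/mo['m00'],1),round(mo['m01']/mo['m00'],1))
    z.append(cv2.resize(im[v-32:v+32,u-32:u+32],None,fx=4,fy=4,interpolation=cv2.INTER_CUBIC)*1)
Z=np.clip(np.hstack(z).astype(float)*1.8,0,255); cv2.imwrite("pics/nz.png",Z)
x,y,w,h=cv2.boundingRect(k); 
b=(331,293); print("spout end bottom",onz(p,330.5,282,.077))
```

```text
brass (318, 271, 24, 22)
118 [ 0.5387 -0.0185  0.1204] 0.0009296564690057366
n1 [442.7  -2.8] 22.2 centroid 443.2 -2.9
n2 [600.9  56.9] 22.5 centroid 600.7 56.5
n3 [ 572.9 -110.2] 22.2 centroid 572.8 -110.1
spout end bottom [ 0.41280224 -0.0937567   0.077     ][ WARN:0@0.516] global loadsave.cpp:1063 imwrite_ Unsupported depth image for selected encoder is fallbacked to CV_8U.
```

View pics/nz.png

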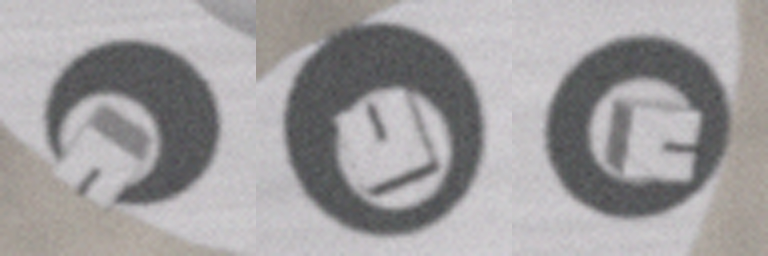

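Run:
```python
from h import *
im=cv2.imread("pics/w2.png")
z=[]
for (u,v) in [(262,238),(279,60)]:
    z.append(cv2.resize(im[v-18:v+18,u-18:u+18],(400,400),interpolation=cv2.INTER_CUBIC))
Z=np.clip(np.hstack(z).astype(float)*1.8,0,255).astype(np.uint8); cv2.imwrite("pics/nz2.png",Z)
# top-camera flange fit
t=cv2.imread("pics/top0.png"); p=camera_params("top")
g=cv2.GaussianBlur(t.mean(2).astype(np.float32),(0,0),.8); ctr=(318,227.5);pts=[]
for a in np.arange(0,360,4):
    d=np.array([np.cos(np.radians(a)),np.sin(np.radians(a))]); r=np.arange(36,50,.25)
    xs=(ctr[0]+d[0]*r).astype(np.float32);ys=(ctr[1]+d[1]*r).astype(np.float32)
    v=cv2.remap(g,xs[None],ys[None],1)[0]; gr=v[6:]-v[:-6]; i=gr.argmin()
    if gr[i]<-8: pts.append((xs[i+3],ys[i+3]))
P=np.array([onz(p,*q,.1)[:2] for q in pts])
from scipy.optimize import least_squares
f=lambda q:np.hypot(*(P-q[:2]).T)-q[2]
s=least_squares(f,[.53,-.02,.122],loss="soft_l1",f_scale=.002); print(len(P),s.x.round(4),np.abs(f(s.x)).mean())
```

```text
90 [ 0.5383 -0.0198  0.1199] 0.0020145041516648793
```

View pics/nz2.png

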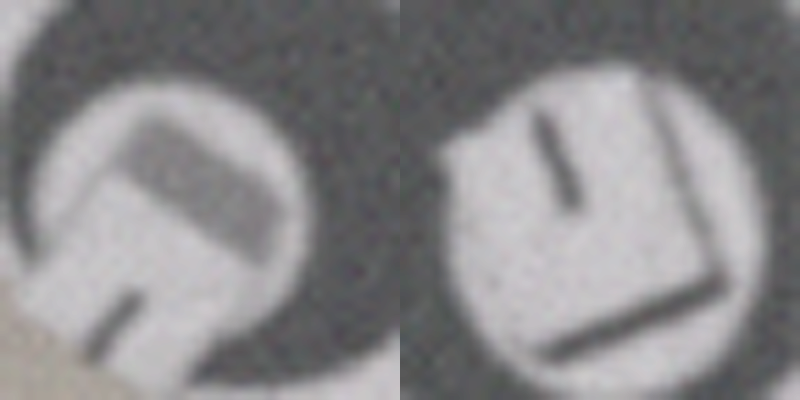

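Run:
```python
from h import *
import pickle
p=pickle.load(open("w2.pkl","rb"))
def px(c,l): return c[0]-18+(l[0]+.5)/11.111-.5, c[1]-18+(l[1]+.5)/11.111-.5
C=np.array([.5386,-.0190]); sp=210.5
for nm,c,cor,disc,off in [("n1",(262,238),[(105,170),(260,272),(175,395),(15,295)],(172,215),40),("n2",(279,60),[(40,155),(238,70),(315,267),(130,347)],(205,228),160)]:
    X=np.array([onz(p,*px(c,l),.122)[:2] for l in cor]); m=X.mean(0)
    e=np.roll(X,-1,0)-X
    print(nm,m.round(4),"edges",(np.hypot(*e.T)*1000).round(1),"ang",np.degrees(np.arctan2(e[:,1],e[:,0])).round(1))
    print(" disc z.102",onz(p,*px(c,disc),.102)[:2].round(4), "z.1045",onz(p,*px(c,disc),.1045)[:2].round(4))
    b=np.radians(sp-off); n=C+.098*np.array([np.cos(b),np.sin(b)]); d=m-n
    print(" nominal",n.round(4),"rad",(d@[np.cos(b),np.sin(b)]).round(4),"tan",(d@[-np.sin(b),np.cos(b)]).round(4),"bearing",sp-off)
go(.474,-.354,.2,6.8)
```

```text
n1 [0.4374 0.0007] edges [16.1 14.2 16.5 14.5] ang [-99.5 172.1  81.6  -9.6]
 disc z.102 [0.4357 0.0006] z.1045 [0.4368 0.0006]
 nominal [ 0.4419 -0.0028] rad 0.0051 tan -0.0027 bearing 170.5
n2 [0.5984 0.0523] edges [16.2 15.  15.4 15.1] ang [ -41.9 -132.1  138.5   51.2]
 disc z.102 [0.5987 0.0531] z.1045 [0.5986 0.0527]
 nominal [0.6009 0.0566] rad -0.005 tan -0.0008 bearing 50.5
t 2.35 pos [ 0.5213 -0.0303  0.3015] yaw 26.61 tilt [-0. -0. -1.]
shift cm [-18.72  26.82  10.17] turn 19.81 q6 56.8
```

Call:
{"api": "apply_moves", "payload": {
  "commands": [
    [-2.1,3.0,1.1,0],
    [-2.1,3.0,1.1,0],
    [-2.1,3.0,1.1,0],
    [-2.1,3.0,1.1,0],
    [-2.1,3.0,1.1,0],
    [-2.1,3.0,1.1,0],
    [-2.1,3.0,1.1,0],
    [-2.1,3.0,1.2,0],
    [-1.9,2.8,1.2,0],
    [0,0,0,6.6],
    [0,0,0,6.6],
    [0,0,0,6.6]
  ],
  "gripper": -0.1
}}

```text
time: 3.55
ee_pos: [0.4729, -0.3547, 0.2003]
eef_rot: [-3.136, -0.175, 0.001]
ft_force: [0.5, 1.0, -0.4]
width: 0.0466
```

Run:
```python
from h import *
import pickle
cv2.imwrite("pics/w3.png",capture("wrist")); 
st();go(.4742,-.3538,.041,6.8)
```

```text
t 3.6 pos [ 0.473  -0.3544  0.2003] yaw 5.98 F [-0.55  0.06  0.24] M [-0.002  0.012 -0.027] w 0.047
t 3.6 pos [ 0.473  -0.3544  0.2003] yaw 5.98 tilt [-0.001  0.    -1.   ]
shift cm [ 0.14 -0.04 15.93] turn -0.82 q6 44.3
```

View pics/w3.png

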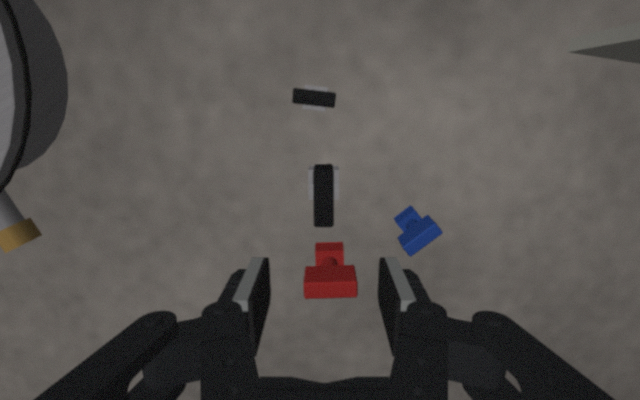

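Run:
```python
from h import *
im=cv2.imread("pics/w3.png"); p=camera_params("wrist")
m=(im.max(2)<34).astype(np.uint8); m[:150]=0;m[235:]=0;m[:,:300]=0;m[:,350:]=0
k=max(cv2.findContours(m,0,1)[0],key=cv2.contourArea); print(cv2.boundingRect(k))
pts=np.array([onz(p,*q,.074)[:2]*1000 for q in k[:,0]],np.float32)
print(cv2.minAreaRect(pts))
```

```text
(314, 165, 19, 61)
((475.4644775390625, -354.2882995605469), (48.122711181640625, 13.783555030822754), 6.381332874298096)
```

Call:
{"api": "apply_moves", "payload": {
  "commands": [
    [0.1,0,2.5,-0.8],
    [0,0,2.5,0],
    [0,0,2.5,0],
    [0,0,2.5,0],
    [0,0,2.5,0],
    [0,0,1.4,0],
    [0,0,0.9,0],
    [0,0,0,0]
  ]
}}

```text
time: 4.4
ee_pos: [0.4748, -0.3528, 0.0521]
eef_rot: [-3.134, -0.209, 0.002]
ft_force: [0.0, 0.2, 0.1]
width: 0.0469
```

Run:
```python
from h import *
cv2.imwrite("pics/w4.png",capture("wrist")); 
st();go(.4742,-.3538,.041,6.8)
```

```text
t 4.45 pos [ 0.4753 -0.353   0.0529] yaw 7.64 F [-0.35  0.21  0.46] M [-0.009  0.01   0.02 ] w 0.047
t 4.45 pos [ 0.4753 -0.353   0.0529] yaw 7.64 tilt [-0.  0. -1.]
shift cm [-0.12  0.06  1.19] turn 0.84 q6 42.8
```

View pics/w4.png

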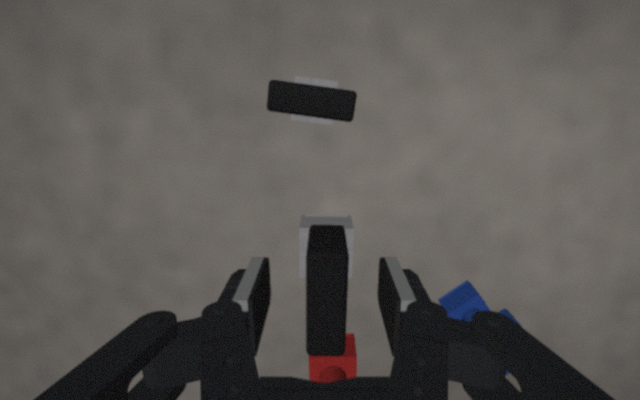

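Call:
{"api": "apply_moves", "payload": {
  "commands": [
    [-0.1,0.05,1.1,0.8],
    [0,0,0,0],
    [0,0,0,0]
  ]
}}

```text
time: 4.75
ee_pos: [0.4746, -0.3533, 0.0419]
eef_rot: [3.136, 0.187, 0.0]
ft_force: [-0.4, 0.1, 1.0]
width: 0.0472
```

Call:
{"api": "apply_moves", "payload": {
  "commands": [
    [0,0,0,0],
    [0,0,0,0],
    [0,0,0,0],
    [0,0,0,0],
    [0,0,0,0],
    [0,0,0,0],
    [0,0,0,0],
    [0,0,0,0]
  ],
  "gripper": 1,
  "newtons": 50
}}

```text
time: 5.55
ee_pos: [0.4748, -0.3534, 0.0422]
eef_rot: [3.136, 0.187, 0.001]
ft_force: [0.5, 0.8, 5.5]
width: 0.0156
```

Run:
```python
from h import *
cv2.imwrite("pics/w5.png",capture("wrist")); 
st()
```

```text
t 5.6 pos [ 0.4748 -0.3534  0.0422] yaw 6.83 F [0.61 1.89 6.46] M [ 0.26   0.044 -0.005] w 0.0153
```

View pics/w5.png

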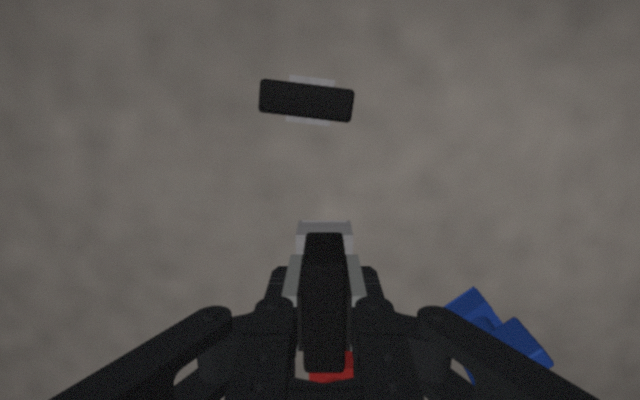

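Call:
{"api": "apply_moves", "payload": {
  "commands": [
    [0,0,-3.4,0],
    [0,0,-3.4,0],
    [0,0,-3.4,0],
    [0,0,-3.4,0],
    [0,0,-3.2,-8],
    [0,0,0,-8.2],
    [0,0,0,-8.2],
    [0,0,0,-8.2],
    [0,0,0,-8.2],
    [0,0,0,-8.2],
    [0,0,0,-8.2],
    [0,0,0,-8.2]
  ]
}}

```text
time: 6.8
ee_pos: [0.4744, -0.3531, 0.2096]
eef_rot: [-2.532, -1.859, 0.0]
ft_force: [0.1, 0.3, -1.1]
width: 0.0155
```

Run:
```python
from h import *
st(); go(.437,.0006,.21,81)
```

```text
t 6.8 pos [ 0.4744 -0.3531  0.2096] yaw 72.57 F [ 0.09  0.25 -1.11] M [-0.021 -0.019 -0.017] w 0.0155
t 6.8 pos [ 0.4744 -0.3531  0.2096] yaw 72.57 tilt [-0.  0. -1.]
shift cm [ 3.263e+01 -1.416e+01 -3.000e-02] turn -8.43 q6 -22.2
```

Call:
{"api": "apply_moves", "payload": {
  "commands": [
    [0,0,0,-8.4],
    [3.6,-1.0,0,0],
    [3.6,-1.0,0,0],
    [3.6,-1.0,0,0],
    [3.6,-1.0,0,0],
    [3.6,-1.0,0,0],
    [3.6,-1.0,0,0],
    [3.6,-1.0,0,0],
    [3.6,-1.0,0,0],
    [3.6,-1.0,0,0],
    [2.0,-0.2,0,0],
    [0,0,0,0]
  ]
}}

```text
time: 8.0
ee_pos: [0.4395, 0.0032, 0.2099]
eef_rot: [-2.393, -2.036, -0.0]
ft_force: [0.2, 1.0, -1.7]
width: 0.0153
```

Run:
```python
from h import *
st(); cv2.imwrite("pics/w6.png",capture("wrist")); cv2.imwrite("pics/s6.png",capture("side")); go(.437,.0006,.18,81)
```

```text
t 8.0 pos [0.4395 0.0032 0.2099] yaw 80.78 F [ 0.23  0.99 -1.67] M [ 0.013 -0.019  0.011] w 0.0153
t 8.1 pos [0.4397 0.0013 0.2098] yaw 80.72 tilt [ 0. -0. -1.]
shift cm [-0.12 -0.26  2.98] turn -0.28 q6 5.5
```

View pics/w6.png

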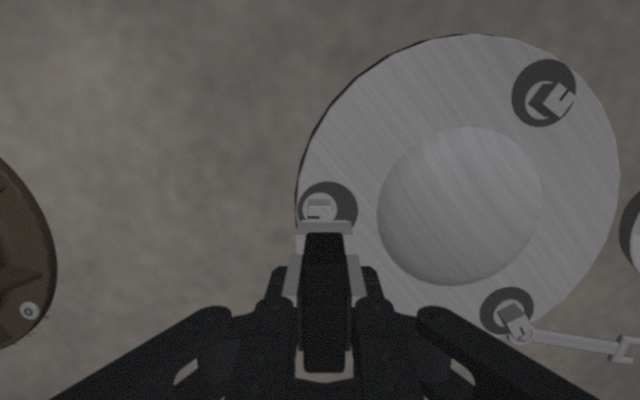

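View pics/s6.png

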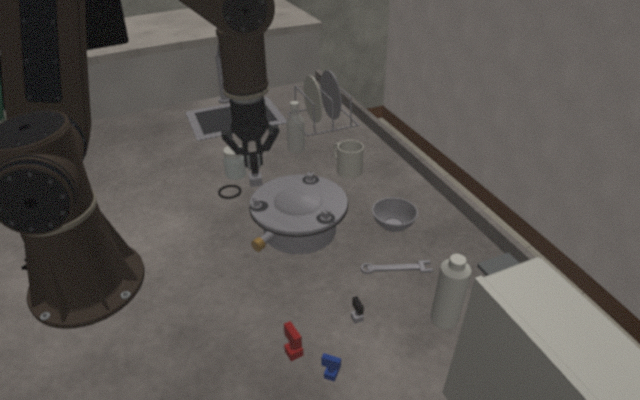

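Run:
```python
from h import *
im=cv2.imread("pics/w6.png")
c=im[175:240,285:365]
cv2.imwrite("pics/w6z.png",np.clip(cv2.resize(c,None,fx=10,fy=9,interpolation=cv2.INTER_CUBIC)*1.8,0,255).astype(np.uint8))
```

```text
(no output)
```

View pics/w6z.png

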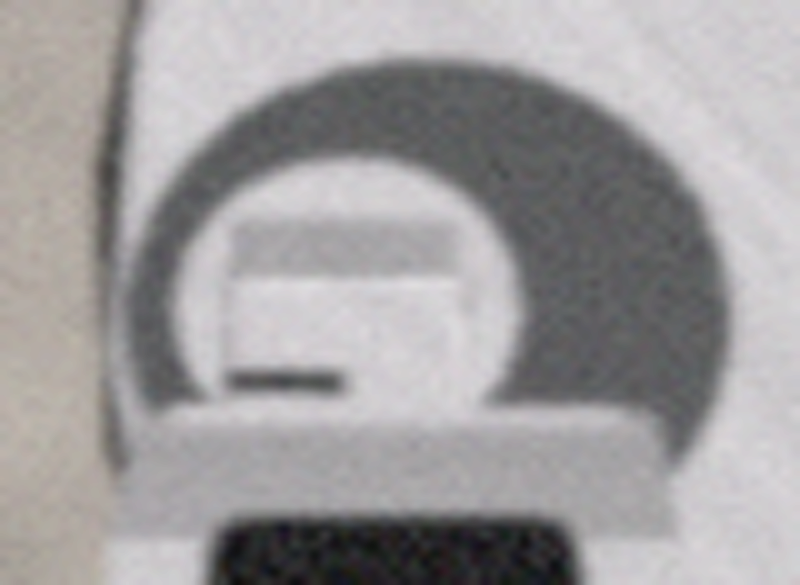

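Run:
```python
from h import *
p=camera_params("wrist"); s,M=pose()
def rel(u,v,z): 
    X=onz(p,u,v,z); return X.round(4),((X-s["ee_pos"])@M*1000).round(1)
f=lambda x,y:(285+(x+.5)/10-.5,175+(y+.5)/9-.5)
print("nut",rel(*f(342,381),.122))
for q in [(342,278)]: print("nut front edge",rel(*f(*q),.122))
print("mouth front",rel(*f(400,405),.168), "corners",rel(*f(140,410),.168),rel(*f(665,410),.168))
print("handle top front",rel(*f(395,520),.242))
print("sock top", rel(*f(105,540),.194), rel(*f(682,540),.194))
```

```text
nut (array([ 0.4365, -0.0011,  0.122 ]), array([-2.9, -2.8, 87.8]))
nut front edge (array([0.4378, 0.0069, 0.122 ]), array([ 5.2, -2.8, 87.8]))
mouth front (array([0.4425, 0.0118, 0.168 ]), array([10.8,  1. , 41.8])) corners (array([0.4285, 0.0137, 0.168 ]), array([ 10.4, -13. ,  41.8])) (array([0.4566, 0.0092, 0.168 ]), array([10.4, 15.4, 41.8]))
handle top front (array([0.4455, 0.0322, 0.242 ]), array([ 31.4,   0.7, -32.2]))
sock top (array([0.4289, 0.0153, 0.194 ]), array([ 12.1, -12.9,  15.8])) (array([0.4557, 0.011 , 0.194 ]), array([12.1, 14.3, 15.8]))
```

Call:
{"api": "apply_moves", "payload": {
  "commands": [
    [-0.05,-0.33,1.2,0],
    [0,0,1.3,0],
    [0,0,1.2,0],
    [0,0,0,0],
    [0,0,0,0]
  ]
}}

```text
time: 8.6
ee_pos: [0.4364, 0.0005, 0.1729]
eef_rot: [-2.396, -2.031, 0.001]
ft_force: [-0.4, -0.6, -1.6]
width: 0.0155
```

Run:
```python
from h import *
st(); im=capture("wrist"); cv2.imwrite("pics/w7.png",im); go(.437,.0006,.18,81)
c=im[165:245,280:370]
cv2.imwrite("pics/w7z.png",np.clip(cv2.resize(c,None,fx=8,fy=7,interpolation=cv2.INTER_CUBIC)*1.8,0,255).astype(np.uint8))
```

```text
t 8.6 pos [0.4364 0.0005 0.1729] yaw 80.57 F [-0.43 -0.64 -1.64] M [ 0.008  0.007 -0.032] w 0.0155
t 8.65 pos [0.4367 0.0006 0.1732] yaw 80.58 tilt [ 0. -0. -1.]
shift cm [ 0.    0.03 -0.68] turn -0.42 q6 5.5
```

View pics/w7z.png

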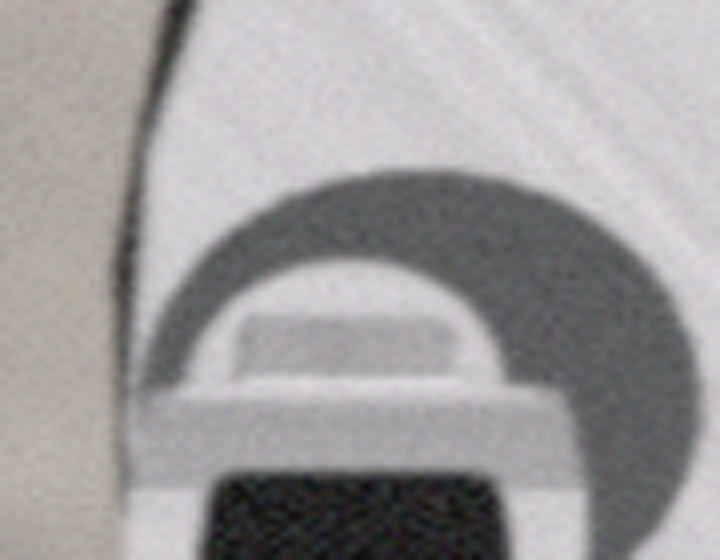

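Run:
```python
from h import *
p=camera_params("wrist"); s,M=pose()
def rel(x,y,z): 
    X=onz(p,280+(x+.5)/8-.5,165+(y+.5)/7-.5,z); return ((X-s["ee_pos"])@M*1000).round(1)
print("nut front",rel(347,378,.122),"bottom",rel(347,317,.104))
z=s["ee_pos"][2]-.042
print("mouth",rel(357,388,z),rel(357,400,z),z)
```

```text
nut front [ 8.2  0.1 51.2] bottom [ 7.8  0.1 69.2]
mouth [10.5  0.8 42. ] [ 9.5  0.8 42. ] 0.13118776787673855
```

Run:
```python
from h import *
p=camera_params("wrist"); s,M=pose()
for q in [(14,-14,42),(14,14,42),(14,14,16),(23,-8,2),(23,8,2),(23,8,-32),(-23,8,-32),(-23,-8,-32)]:
    print(q,proj(p,s["ee_pos"]+M@(np.array(q)/1000)).round(1))
im=cv2.imread("pics/w7.png"); 
im=im[190:400,220:430]
cv2.imwrite("pics/w7y.png",np.clip(cv2.resize(im,None,fx=3.5,fy=2.8,interpolation=cv2.INTER_CUBIC)*2.5,0,255).astype(np.uint8))
```

```text
(14, -14, 42) [296.7 213.8]
(14, 14, 42) [348.6 213.8]
(14, 14, 16) [352.3 230.7]
(23, -8, 2) [303.5 222.3]
(23, 8, 2) [341.1 222.3]
(23, 8, -32) [345.8 255.6]
(-23, 8, -32) [343.4 368.2]
(-23, -8, -32) [300.6 368.2]
```

View pics/w7y.png

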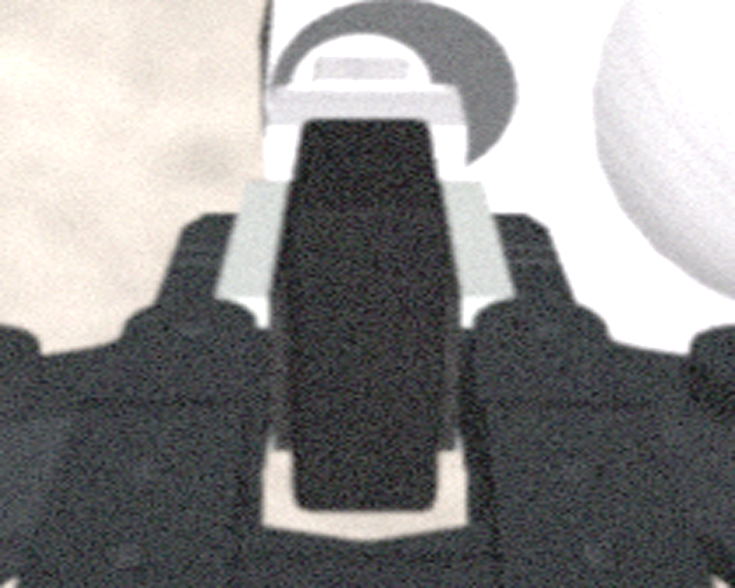

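Call:
{"api": "apply_moves", "payload": {
  "commands": [
    [0.33,-0.07,0,-0.4],
    [0,0,0.3,0],
    [0,0,0.3,0],
    [0,0,0.2,0],
    [0,0,0,0]
  ]
}}

```text
time: 9.15
ee_pos: [0.4361, 0.0046, 0.1645]
eef_rot: [-2.388, -2.041, 0.001]
ft_force: [-0.3, 0.3, -1.2]
width: 0.0154
```

Run:
```python
from h import *
st(); im=capture("wrist"); cv2.imwrite("pics/w8.png",im); st()
c=im[165:245,280:370]
cv2.imwrite("pics/w8z.png",np.clip(cv2.resize(c,None,fx=8,fy=7,interpolation=cv2.INTER_CUBIC)*1.8,0,255).astype(np.uint8))
```

```text
t 9.15 pos [0.4361 0.0046 0.1645] yaw 81.04 F [-0.32  0.25 -1.15] M [ 0.034 -0.005  0.031] w 0.0154
t 9.2 pos [0.4362 0.0046 0.1646] yaw 81.03 F [ 0.47  0.54 -1.17] M [-0.051 -0.097  0.056] w 0.0153
```

View pics/w8z.png

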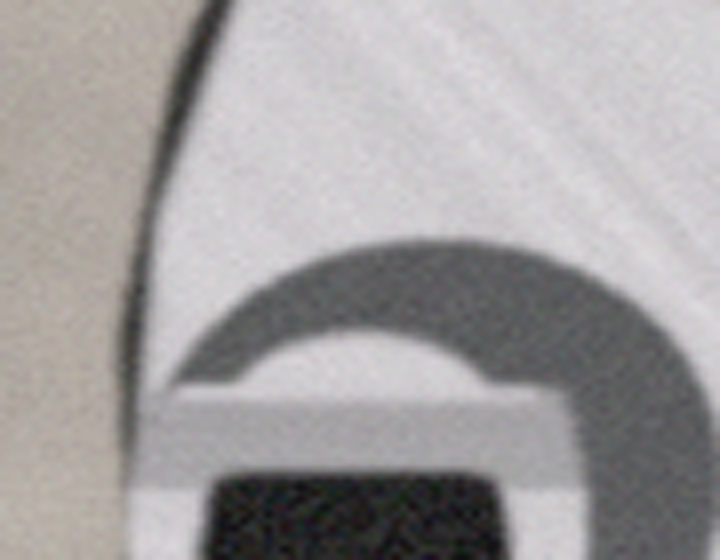

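Call:
{"api": "apply_moves", "payload": {
  "commands": [
    [0,0,0.15,0],
    [0,0,0.15,0],
    [0,0,0,0]
  ]
}}

```text
time: 9.5
ee_pos: [0.4362, 0.0046, 0.1616]
eef_rot: [-2.388, -2.041, 0.0]
ft_force: [-0.3, 0.3, 0.4]
width: 0.0156
```

Call:
{"api": "apply_moves", "payload": {
  "commands": [
    [0,0,0.15,0],
    [0,0,0.15,0],
    [0,0,0,0]
  ]
}}

```text
time: 9.8
ee_pos: [0.4361, 0.0045, 0.1586]
eef_rot: [-2.388, -2.041, 0.0]
ft_force: [0.6, 0.4, -1.4]
width: 0.0151
```

Call:
{"api": "apply_moves", "payload": {
  "commands": [
    [0,0,0.15,0],
    [0,0,0.15,0],
    [0,0,0,0]
  ]
}}

```text
time: 10.1
ee_pos: [0.4362, 0.0045, 0.1556]
eef_rot: [-2.388, -2.041, 0.0]
ft_force: [-0.1, -0.5, -1.4]
width: 0.015
```

```bash
python3 -c "
from h import *
for i in range(2): st()"
```

```text
t 10.1 pos [0.4362 0.0045 0.1556] yaw 81.03 F [-0.09 -0.53 -1.37] M [ 0.012 -0.037  0.06 ] w 0.015
t 10.1 pos [0.4362 0.0045 0.1556] yaw 81.03 F [-0.09 -0.53 -1.37] M [ 0.012 -0.037  0.06 ] w 0.015
```

Call:
{"api": "apply_moves", "payload": {
  "commands": [
    [0,0,0.15,0],
    [0,0,0.15,0],
    [0,0,0.15,0],
    [0,0,0,0]
  ]
}}

```text
time: 10.5
ee_pos: [0.4362, 0.0046, 0.1511]
eef_rot: [-2.388, -2.041, 0.0]
ft_force: [-0.4, -0.8, 0.0]
width: 0.0154
```

Call:
{"api": "apply_moves", "payload": {
  "commands": [
    [0,0,0.1,0],
    [0,0,0.1,0],
    [0,0,0,0]
  ]
}}

```text
time: 10.8
ee_pos: [0.4362, 0.0046, 0.1492]
eef_rot: [-2.388, -2.041, 0.0]
ft_force: [-1.0, -0.2, -1.6]
width: 0.0152
```

Call:
{"api": "apply_moves", "payload": {
  "commands": [
    [0,0.042,0,8],
    [0,0.042,0,8],
    [0,0.042,0,8],
    [0,0.042,0,8],
    [0,0.042,0,8],
    [0,0.042,0,8],
    [0,0.042,0,8],
    [0,0.042,0,8],
    [0,0.042,0,8],
    [0,0.042,0,8],
    [0,0,0,0],
    [0,0,0,0]
  ]
}}

```text
time: 12.0
ee_pos: [0.439, 0.0018, 0.1493]
eef_rot: [3.141, 0.035, 0.0]
ft_force: [-1.0, -0.2, -0.9]
width: 0.0154
```

```bash
python3 -c "
from h import *
for i in range(1): st()"
```

```text
t 12.0 pos [0.439  0.0018 0.1493] yaw 1.28 F [-0.96 -0.24 -0.89] M [-0.095 -0.084  0.026] w 0.0154
```

Call:
{"api": "apply_moves", "payload": {
  "commands": [
    [0,0.03,0,6],
    [0,0.03,0,6],
    [0,0.025,0,4],
    [0,0,0,1.8],
    [0,0,0,0],
    [0,0,0,0]
  ]
}}

```text
time: 12.6
ee_pos: [0.439, 0.001, 0.1493]
eef_rot: [-3.109, 0.453, -0.0]
ft_force: [0.7, -0.4, -1.6]
width: 0.0153
```

```bash
python3 -c "
from h import *
for i in range(1): st()"
```

```text
t 12.6 pos [0.439  0.001  0.1493] yaw -16.58 F [ 0.66 -0.39 -1.61] M [-0.041 -0.023  0.027] w 0.0153
```

Call:
{"api": "apply_moves", "payload": {
  "commands": [
    [0,0,-0.5,0],
    [0,0,-1,0],
    [0,0,-2,0],
    [0,0,-2,0],
    [0,-2,-0.5,0],
    [0,-2,0,0],
    [0,0,0,0],
    [0,0,0,0],
    [0,0,0,0]
  ]
}}

```text
time: 13.5
ee_pos: [0.4502, 0.0389, 0.2095]
eef_rot: [3.108, -0.457, -0.0]
ft_force: [-1.3, 0.6, -1.3]
width: 0.0155
```

Run:
```python
from h import *
import pickle
st(); p=camera_params("wrist"); pickle.dump(p,open("w9.pkl","wb")); im=capture("wrist"); cv2.imwrite("pics/w9.png",im); st()
u,v=proj(p,[.437,.0008,.122]).astype(int); print(u,v)
c=im[v-22:v+22,u-30:u+30]
cv2.imwrite("pics/w9z.png",np.clip(cv2.resize(c,None,fx=12,fy=12,interpolation=cv2.INTER_CUBIC)*1.8,0,255).astype(np.uint8))
```

```text
t 13.5 pos [0.4502 0.0389 0.2095] yaw -16.75 F [-1.34  0.6  -1.26] M [-0.011  0.015 -0.031] w 0.0155
t 13.55 pos [0.4502 0.0388 0.2094] yaw -16.77 F [-0.07 -0.05 -0.82] M [ 0.003 -0.     0.043] w 0.0148
382 216
```

View pics/w9z.png

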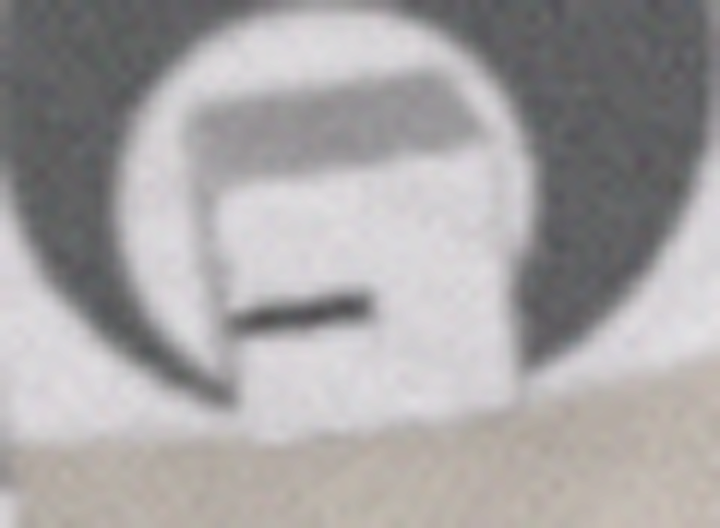

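View pics/w9.png

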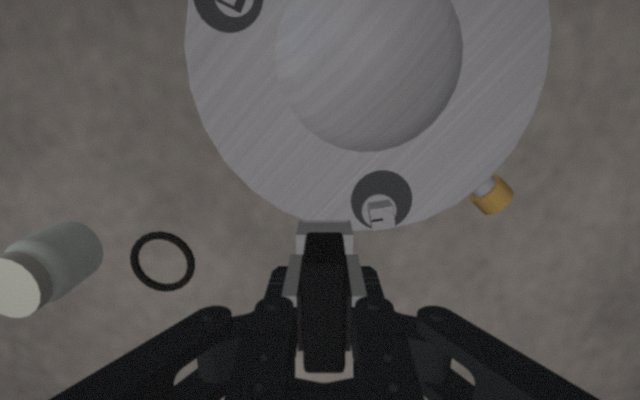

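Run:
```python
from h import *
import pickle
p=pickle.load(open("w9.pkl","rb"))
f=lambda x,y:onz(p,352+(x+.5)/12-.5,194+(y+.5)/12-.5,.122)[:2]
X=np.array([f(*q) for q in [(212,190),(490,145),(518,395),(245,440)]]); e=np.roll(X,-1,0)-X
print(X.mean(0).round(4),(np.hypot(*e.T)*1e3).round(1),np.degrees(np.arctan2(e[:,1],e[:,0])).round(1))
a,b=f(235,322),f(370,303);d=a-b;print("mark",np.degrees(np.arctan2(d[1],d[0])))
# side bottom edge front
a,b=[onz(p,352+(x+.5)/12-.5,194+(y+.5)/12-.5,.104)[:2] for x,y in [(190,110),(435,72)]];d=a-b;print(np.degrees(np.arctan2(d[1],d[0])))
```

```text
[0.4364 0.0014] [15.6 15.  15.7 15.1] [-97.1 172.6  83.2  -7.4]
mark 81.73362974256489
82.48566642188645
```

Call:
{"api": "apply_moves", "payload": {
  "commands": [
    [0,0,0,-8.5],
    [0,0,0,-8.5],
    [0,0,0,-8.5],
    [0,0,0,-8.5],
    [0,0,0,-8.5],
    [0,0,0,-8.5],
    [0,0,0,-8.5],
    [0,0,0,-8.5],
    [0,0,0,-8.5],
    [0,0,0,-8.5],
    [0,0,0,-8.5],
    [0,0,0,-8.5]
  ]
}}

```text
time: 14.75
ee_pos: [0.4502, 0.0387, 0.2093]
eef_rot: [-2.306, -2.133, 0.001]
ft_force: [-0.7, -0.0, -0.7]
width: 0.0156
```

Call:
{"api": "apply_moves", "payload": {
  "commands": [
    [0,0,0,-8.5],
    [0,0,0,-8.5],
    [0,0,0,-8.5],
    [0,0,0,-8.5],
    [0,0,0,-8.5],
    [0,0,0,-8.5],
    [0,0,0,-2.8],
    [0,0,0,0]
  ]
}}

```text
time: 15.55
ee_pos: [0.4503, 0.0388, 0.2093]
eef_rot: [-1.099, -2.943, 0.0]
ft_force: [-0.3, 0.3, -1.6]
width: 0.0153
```

```bash
python3 -c "
from h import *
st(); go(.5955,.0541,.21,139)"
```

```text
t 15.55 pos [0.4503 0.0388 0.2093] yaw 139.04 F [-0.25  0.31 -1.6 ] M [-0.014  0.045 -0.017] w 0.0153
t 15.55 pos [0.4503 0.0388 0.2093] yaw 139.04 tilt [-0. -0. -1.]
shift cm [-9.96 10.68 -0.08] turn 0.04 q6 -48.0
```

Call:
{"api": "apply_moves", "payload": {
  "commands": [
    [-2.5,2.67,0,0],
    [-2.5,2.67,0,0],
    [-2.5,2.67,0,0],
    [-2.46,2.67,0,0],
    [0,0,1.2,0],
    [0,0,1.2,0],
    [0,0,1.2,0],
    [0,0,0,0],
    [0,0,0,0],
    [0,0,0,0]
  ]
}}

```text
time: 16.55
ee_pos: [0.5957, 0.0546, 0.1739]
eef_rot: [1.1, 2.942, 0.0]
ft_force: [0.9, 0.6, -1.8]
width: 0.0154
```

Run:
```python
from h import *
import pickle
st(); p=camera_params("wrist"); pickle.dump(p,open("w10.pkl","wb")); im=capture("wrist"); cv2.imwrite("pics/w10.png",im); go(.5955,.0541,.173,139)
c=im[165:245,280:370]
cv2.imwrite("pics/w10z.png",np.clip(cv2.resize(c,None,fx=8,fy=7,interpolation=cv2.INTER_CUBIC)*1.8,0,255).astype(np.uint8))
```

```text
t 16.55 pos [0.5957 0.0546 0.1739] yaw 139.02 F [ 0.87  0.55 -1.77] M [-0.032  0.009 -0.038] w 0.0154
t 16.6 pos [0.5959 0.0546 0.174 ] yaw 139.02 tilt [ 0.001  0.    -1.   ]
shift cm [-0.   -0.06  0.1 ] turn 0.02 q6 -46.7
```

View pics/w10z.png

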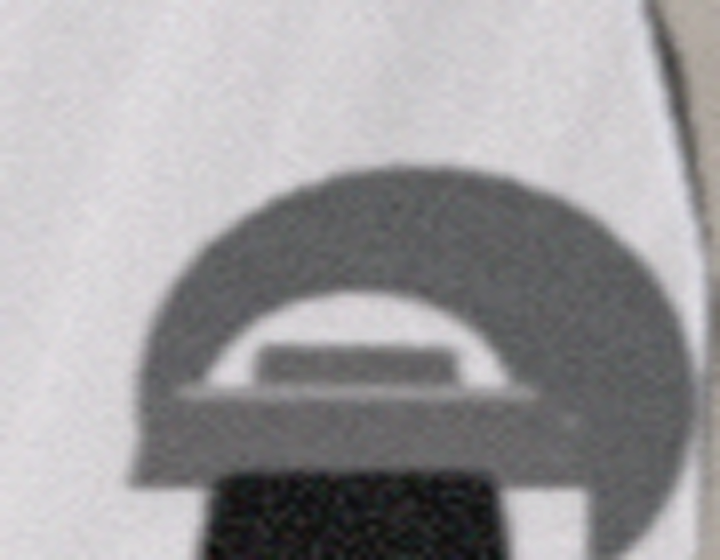

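Run:
```python
from h import *
import pickle
p=pickle.load(open("w10.pkl","rb")); s,M=pose()
def rel(x,y,z): 
    X=onz(p,280+(x+.5)/8-.5,165+(y+.5)/7-.5,z); return X.round(4),((X-s["ee_pos"])@M*1000).round(1)
print(rel(357,348,.104)); 
a,b=rel(255,351,.104)[0],rel(460,348,.104)[0];d=b-a; print(np.degrees(np.arctan2(d[1],d[0])))
```

```text
(array([0.5924, 0.0576, 0.104 ]), array([ 4.7, -0. , 70. ]))
50.10216525235825
```

Call:
{"api": "apply_moves", "payload": {
  "commands": [
    [0,0,0.3,0],
    [0,0,0.3,0],
    [0,0,0.3,0],
    [0,0,0.15,0],
    [0,0,0.15,0],
    [0,0,0,0]
  ]
}}

```text
time: 17.2
ee_pos: [0.5956, 0.0546, 0.1611]
eef_rot: [-1.099, -2.943, 0.0]
ft_force: [-0.5, -1.1, -0.6]
width: 0.0152
```

Call:
{"api": "apply_moves", "payload": {
  "commands": [
    [0,0,0.15,0],
    [0,0,0.15,0],
    [0,0,0,0]
  ]
}}

```text
time: 17.5
ee_pos: [0.5956, 0.0546, 0.1581]
eef_rot: [-1.099, -2.943, 0.0]
ft_force: [-0.1, -1.1, -0.8]
width: 0.0154
```

Call:
{"api": "apply_moves", "payload": {
  "commands": [
    [0,0,0.15,0],
    [0,0,0.15,0],
    [0,0,0,0]
  ]
}}

```text
time: 17.8
ee_pos: [0.5956, 0.0546, 0.1551]
eef_rot: [-1.099, -2.943, 0.0]
ft_force: [-0.1, -0.2, -1.1]
width: 0.0157
```

Call:
{"api": "apply_moves", "payload": {
  "commands": [
    [0,0,0.15,0],
    [0,0,0.15,0],
    [0,0,0.1,0],
    [0,0,0,0]
  ]
}}

```text
time: 18.2
ee_pos: [0.5956, 0.0546, 0.1511]
eef_rot: [-1.099, -2.943, 0.0]
ft_force: [-0.0, -0.7, -1.6]
width: 0.0155
```

Call:
{"api": "apply_moves", "payload": {
  "commands": [
    [0,0,0.1,0],
    [0,0,0.1,0],
    [0,0,0,0]
  ]
}}

```text
time: 18.5
ee_pos: [0.5957, 0.0546, 0.1492]
eef_rot: [-1.099, -2.943, 0.0]
ft_force: [0.9, -0.2, -0.1]
width: 0.0153
```

Call:
{"api": "apply_moves", "payload": {
  "commands": [
    [0,0.044,0,8],
    [0,0.044,0,8],
    [0,0.044,0,8],
    [0,0.044,0,8],
    [0,0.044,0,8],
    [0,0.044,0,8],
    [0,0.044,0,8],
    [0,0.044,0,8],
    [0,0.044,0,8],
    [0,0.044,0,8],
    [0,0,0,0]
  ]
}}

```text
time: 19.6
ee_pos: [0.5998, 0.0555, 0.1493]
eef_rot: [2.736, 1.544, 0.0]
ft_force: [0.8, -0.5, -1.6]
width: 0.0153
```

Call:
{"api": "apply_moves", "payload": {
  "commands": [
    [0,0.044,0,8],
    [0,0.044,0,8],
    [0,0.044,0,8],
    [0,0.044,0,8],
    [0,0.044,0,8],
    [0,0.044,0,8],
    [0,0.044,0,8],
    [0,0.044,0,8],
    [0,0.044,0,8],
    [0,0.044,0,8],
    [0,0,0,0]
  ]
}}

```text
time: 20.7
ee_pos: [0.6012, 0.0517, 0.1493]
eef_rot: [3.089, -0.57, -0.0]
ft_force: [-0.4, -0.1, -1.0]
width: 0.0153
```

```bash
python3 -c "
from h import *
st(); go(.6,.05,.149,-48)"
```

```text
t 20.7 pos [0.6012 0.0517 0.1493] yaw -20.89 F [-0.41 -0.1  -1.01] M [-0.121 -0.037  0.004] w 0.0153
t 20.7 pos [0.6012 0.0517 0.1493] yaw -20.89 tilt [-0. -0. -1.]
shift cm [-0.05  0.2   0.03] turn 27.11 q6 112.9
```

Call:
{"api": "apply_moves", "payload": {
  "commands": [
    [0,0.04,0,7],
    [0,0.04,0,7],
    [0,0.03,0,6],
    [0,0.02,0,4],
    [0,0.01,0,3],
    [0,0,0,0],
    [0,0,0,0]
  ]
}}

```text
time: 21.4
ee_pos: [0.6006, 0.0506, 0.1493]
eef_rot: [-2.874, 1.269, -0.0]
ft_force: [-0.5, -0.3, -2.0]
width: 0.0156
```

Call:
{"api": "apply_moves", "payload": {
  "commands": [
    [0,0,-0.5,0],
    [0,0,-1,0],
    [0,0,-2,0],
    [0,0,-2,0],
    [0,2,-0.5,0],
    [0,2,0,0],
    [0,0,0,0],
    [0,0,0,0],
    [0,0,0,0]
  ]
}}

```text
time: 22.3
ee_pos: [0.5715, 0.0241, 0.2098]
eef_rot: [-2.87, 1.276, -0.001]
ft_force: [1.2, -0.1, -1.0]
width: 0.0154
```

Run:
```python
from h import *
import pickle
st(); p=camera_params("wrist"); pickle.dump(p,open("w11.pkl","wb")); im=capture("wrist"); cv2.imwrite("pics/w11.png",im); st()
u,v=proj(p,[.5985,.0525,.122]).astype(int); print(u,v)
c=im[v-22:v+22,u-30:u+30]
cv2.imwrite("pics/w11z.png",np.clip(cv2.resize(c,None,fx=12,fy=12,interpolation=cv2.INTER_CUBIC)*1.8,0,255).astype(np.uint8))
```

```text
t 22.3 pos [0.5715 0.0241 0.2098] yaw -47.94 F [ 1.24 -0.15 -0.97] M [ 0.002 -0.006  0.008] w 0.0154
t 22.35 pos [0.5714 0.0242 0.2096] yaw -47.93 F [-0.29  0.25 -1.52] M [ 0.008 -0.045  0.004] w 0.0156
266 218
```

View pics/w11z.png

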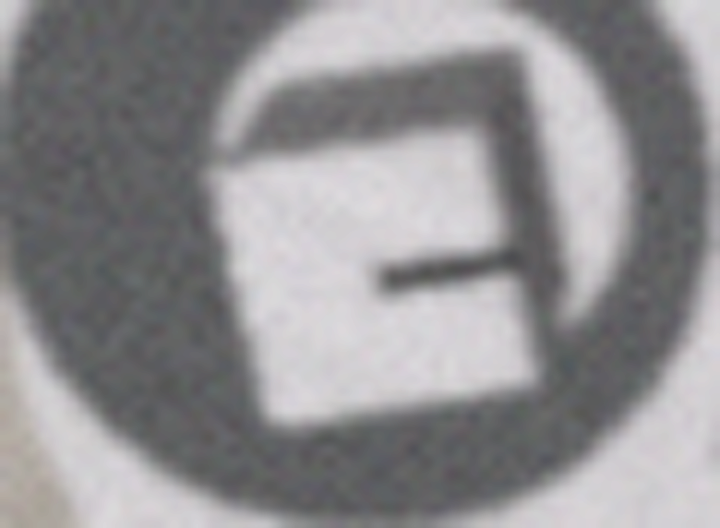

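View pics/w11.png

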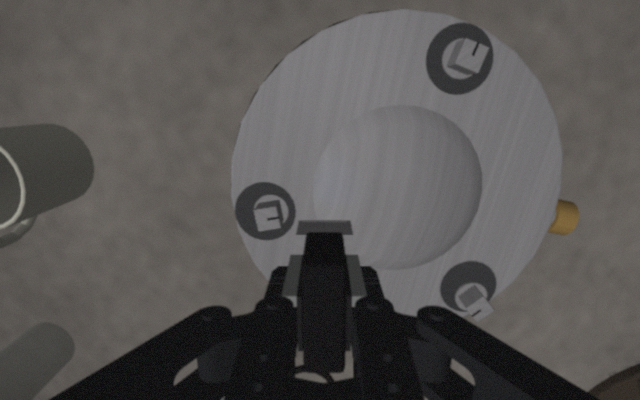

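Run:
```python
from h import *
import pickle
p=pickle.load(open("w11.pkl","rb"))
f=lambda x,y,z=.122:onz(p,236+(x+.5)/12-.5,196+(y+.5)/12-.5,z)[:2]
X=np.array([f(*q) for q in [(218,165),(483,125),(540,380),(272,425)]]); e=np.roll(X,-1,0)-X
print(X.mean(0).round(4),(np.hypot(*e.T)*1e3).round(1),np.degrees(np.arctan2(e[:,1],e[:,0])).round(1))
d=f(520,257)-f(380,283);print("mark",np.degrees(np.arctan2(d[1],d[0])))
d=f(520,52,.104)-f(275,88,.104);print(np.degrees(np.arctan2(d[1],d[0])))
C=np.array([.5386,-.0190]);
im=cv2.imread("pics/w11.png")
z=np.hstack([im[284-22:284+60,450-10:450+60]])
cv2.imwrite("pics/w11n1.png",np.clip(cv2.resize(im[262:342,430:510],None,fx=7,fy=7,interpolation=cv2.INTER_CUBIC)*1.8,0,255).astype(np.uint8))
go(.6003,.0505,.21,-48)
```

```text
[0.5982 0.0518] [15.1 15.3 15.6 15.7] [-129.   142.1   52.2  -39.8]
mark -126.9176139711345
-129.3118535345041
t 22.35 pos [0.5714 0.0242 0.2096] yaw -47.93 tilt [ 0.001  0.    -1.   ]
shift cm [-0.02 -3.91 -0.04] turn 0.07 q6 137.3
```

View pics/w11n1.png

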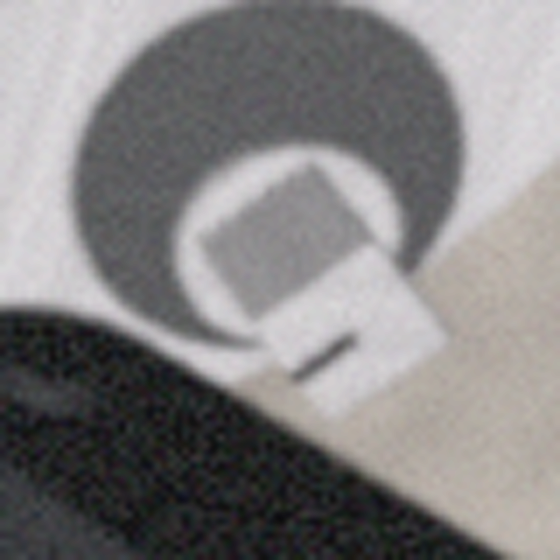

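Call:
{"api": "apply_moves", "payload": {
  "commands": [
    [0,0,0,-4.5],
    [0,0,0,-4.5],
    [0,0,0,0]
  ]
}}

```text
time: 22.65
ee_pos: [0.5712, 0.0242, 0.2092]
eef_rot: [-2.963, 1.045, 0.0]
ft_force: [-0.8, -0.2, -1.2]
width: 0.0155
```

```bash
python3 -c "
from h import *
go(.6009,.0504,.173,-39)"
```

```text
t 22.65 pos [0.5712 0.0242 0.2092] yaw -38.84 tilt [-0.  0. -1.]
shift cm [ 0.67 -3.91  3.62] turn 0.16 q6 128.2
```

Call:
{"api": "apply_moves", "payload": {
  "commands": [
    [0.35,-1.95,0,0],
    [0.32,-1.95,0,0],
    [0,0,1.2,0],
    [0,0,1.2,0],
    [0,0,1.2,0],
    [0,0,0,0],
    [0,0,0,0]
  ]
}}

```text
time: 23.35
ee_pos: [0.6, 0.0496, 0.1729]
eef_rot: [2.961, -1.049, -0.002]
ft_force: [-0.0, -0.1, -1.2]
width: 0.0152
```

Run:
```python
from h import *
import pickle
st(); p=camera_params("wrist"); im=capture("wrist"); cv2.imwrite("pics/w12.png",im); go(.6009,.0504,.173,-39)
c=im[165:245,280:370]
cv2.imwrite("pics/w12z.png",np.clip(cv2.resize(c,None,fx=8,fy=7,interpolation=cv2.INTER_CUBIC)*1.8,0,255).astype(np.uint8))
```

```text
t 23.35 pos [0.6    0.0496 0.1729] yaw -39.0 F [-0.03 -0.06 -1.19] M [-0.017  0.022 -0.006] w 0.0152
t 23.4 pos [0.6005 0.0497 0.1734] yaw -39.0 tilt [-0. -0. -1.]
shift cm [-0.01 -0.08  0.04] turn -0.0 q6 130.8
```

View pics/w12z.png

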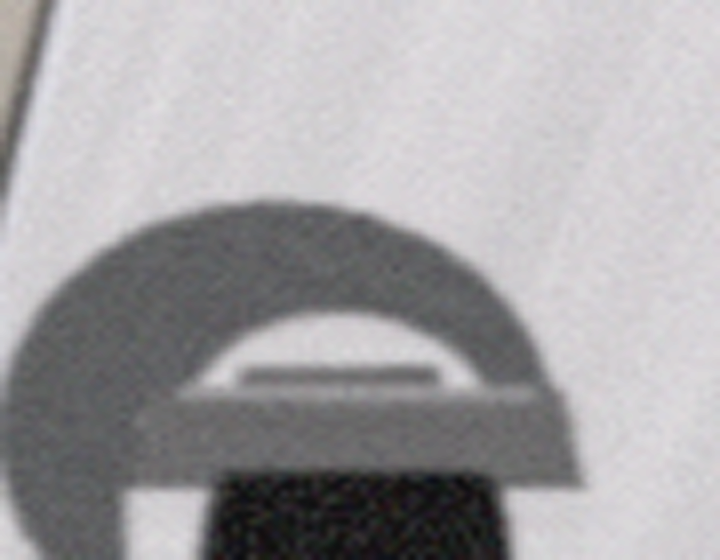

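Call:
{"api": "apply_moves", "payload": {
  "commands": [
    [-0.15,-0.12,0.3,0],
    [0,0,0.3,0],
    [0,0,0.2,0],
    [0,0,0,0]
  ]
}}

```text
time: 23.8
ee_pos: [0.6, 0.0518, 0.165]
eef_rot: [2.962, -1.048, -0.0]
ft_force: [0.1, -0.2, -1.0]
width: 0.015
```

Call:
{"api": "apply_moves", "payload": {
  "commands": [
    [0,0,0.15,0],
    [0,0,0.15,0],
    [0,0,0.15,0],
    [0,0,0,0]
  ]
}}

```text
time: 24.2
ee_pos: [0.6, 0.0518, 0.1606]
eef_rot: [2.962, -1.048, -0.0]
ft_force: [0.5, -0.9, -1.0]
width: 0.0152
```

Call:
{"api": "apply_moves", "payload": {
  "commands": [
    [0,0,0.15,0],
    [0,0,0.15,0],
    [0,0,0,0]
  ]
}}

```text
time: 24.5
ee_pos: [0.6, 0.0518, 0.1576]
eef_rot: [2.962, -1.048, -0.0]
ft_force: [0.6, -0.3, -1.1]
width: 0.0155
```

Call:
{"api": "apply_moves", "payload": {
  "commands": [
    [0,0,0.15,0],
    [0,0,0.15,0],
    [0,0,0.15,0],
    [0,0,0,0]
  ]
}}

```text
time: 24.9
ee_pos: [0.6, 0.0518, 0.153]
eef_rot: [2.962, -1.048, -0.001]
ft_force: [0.2, -0.3, -0.9]
width: 0.0156
```

Call:
{"api": "apply_moves", "payload": {
  "commands": [
    [0,0,0.15,0],
    [0,0,0.15,0],
    [0,0,0.1,0],
    [0,0,0,0],
    [0,0,0,0]
  ]
}}

```text
time: 25.4
ee_pos: [0.6002, 0.0518, 0.1493]
eef_rot: [-2.962, 1.048, -0.0]
ft_force: [-0.5, 0.0, -1.6]
width: 0.0151
```

```bash
python3 -c "
from h import *
st()"
```

```text
t 25.4 pos [0.6002 0.0518 0.1493] yaw -38.97 F [-0.48  0.02 -1.57] M [0.002 0.027 0.042] w 0.0151
```

Call:
{"api": "apply_moves", "payload": {
  "commands": [
    [0,0,0.1,0],
    [0,0,0,0],
    [0,0,0,0]
  ]
}}

```text
time: 25.7
ee_pos: [0.6002, 0.0518, 0.1483]
eef_rot: [2.962, -1.048, 0.0]
ft_force: [-0.1, -0.2, -0.8]
width: 0.0151
```

Call:
{"api": "apply_moves", "payload": {
  "commands": [
    [0,0,0,0],
    [0,0,0,0],
    [0,0,0,0],
    [0,0,0,0],
    [0,0,0,0],
    [0,0,0,0]
  ],
  "gripper": -0.2
}}

```text
time: 26.3
ee_pos: [0.6002, 0.0518, 0.1483]
eef_rot: [-2.962, 1.048, -0.0]
ft_force: [-0.1, -0.9, 0.9]
width: 0.0514
```

```bash
python3 -c "
from h import *
st(); cv2.imwrite('pics/w13.png',capture('wrist'))"
```

```text
t 26.3 pos [0.6002 0.0518 0.1483] yaw -38.97 F [-0.14 -0.86  0.95] M [ 0.002  0.032 -0.008] w 0.0514
```

View pics/w13.png

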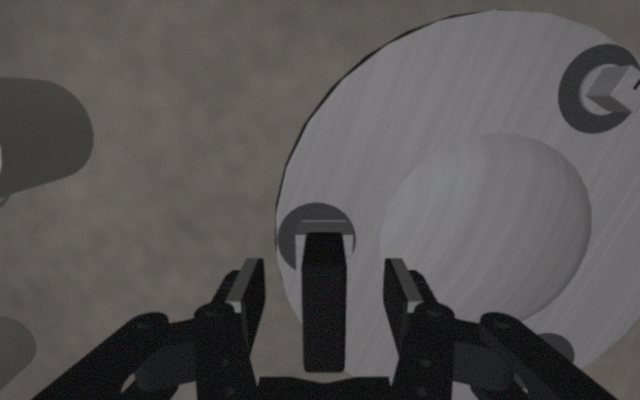

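Key stands on its own between the open jaws (handle at about (325,300)). Retreating straight up.

Call:
{"api": "apply_moves", "payload": {
  "commands": [
    [0,0,-1,0],
    [0,0,-2,0],
    [0,0,-3,0],
    [0,0,-3,0],
    [0,0,-3,0],
    [0,0,-3,0],
    [0,0,-2,0],
    [-4,0,0,0],
    [-4,0,0,0],
    [0,0,0,0],
    [0,0,0,0]
  ]
}}

```text
time: 27.45
ee_pos: [0.5377, 0.1026, 0.3194]
eef_rot: [-2.962, 1.046, -0.002]
ft_force: [0.4, -0.6, -0.3]
width: 0.0513
```

Run:
```python
from h import *
import pickle
st(); p=camera_params("wrist"); pickle.dump(p,open("w14.pkl","wb")); cv2.imwrite('pics/w14.png',capture('wrist')); cv2.imwrite('pics/s14.png',capture('side')); st()
```

```text
t 27.45 pos [0.5377 0.1026 0.3194] yaw -38.89 F [ 0.41 -0.64 -0.32] M [-0.027  0.028  0.02 ] w 0.0513
t 27.55 pos [0.5385 0.1019 0.3188] yaw -38.97 F [ 0.57 -0.57 -0.02] M [ 0.008 -0.042  0.012] w 0.0513
```

View pics/w14.png

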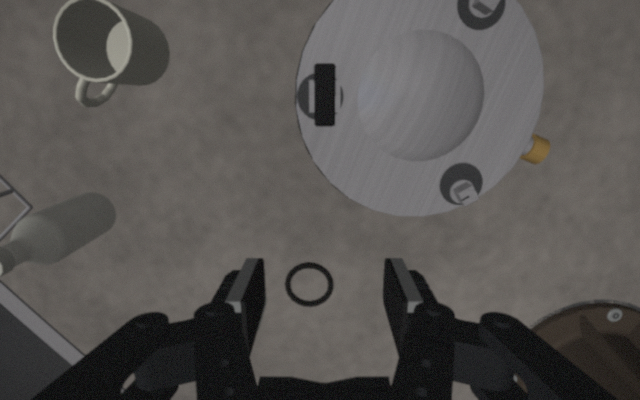

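View pics/s14.png

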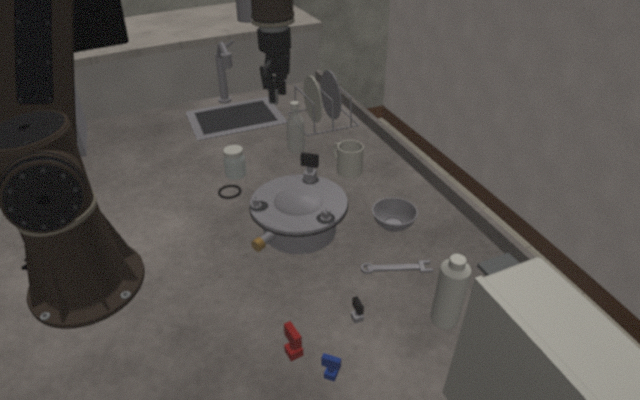

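Run:
```python
from h import *
import pickle
p=pickle.load(open("w14.pkl","rb")); s=camera_params("side"); im=cv2.imread("pics/s14.png")
print(onz(p,325,95,.175).round(4), onz(p,325,95,.18).round(4))
for base in (.106,.118):
    print(base,proj(s,[.5985,.0525,base+.074]),proj(s,[.5985,.0525,base+.04]))
cv2.imwrite("pics/s14z.png",cv2.resize(im[140:215,270:360],None,fx=8,fy=8,interpolation=cv2.INTER_CUBIC))
```

```text
[0.5978 0.0528 0.175 ] [0.5978 0.0529 0.18  ]
0.106 [309.55080259 154.36919248] [309.84211752 165.80039082]
0.118 [309.44599465 150.24760877] [309.74024502 161.80703669]
```

View pics/s14z.png

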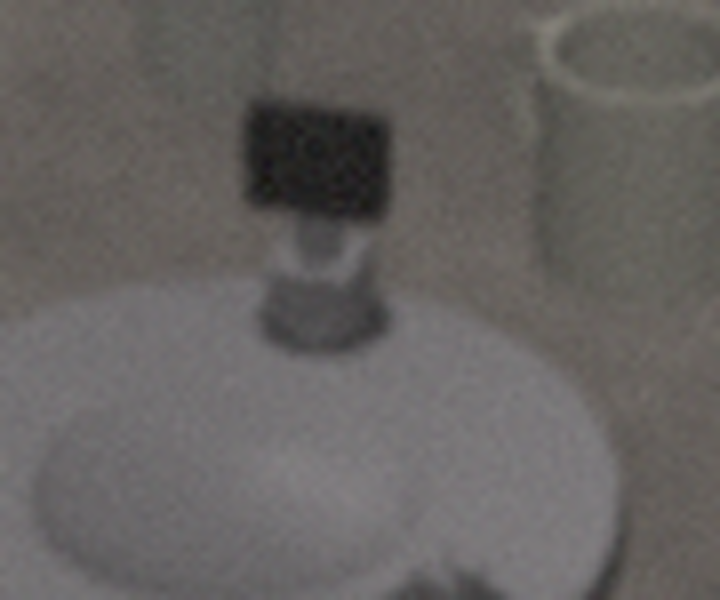

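```bash
python3 -c "
from workcell import *
print(close_job())"
```

```text
the job is handed in; nothing more can be done
None
```

I gave the first nut one quarter turn clockwise and then the second nut two quarter turns clockwise. The key is standing seated on the second nut, and I've let go of it. The job was handed in at about 27.6 s, well inside the 72 s limit; it gives no verdict.

- **First nut:** with the key lifted off, the wrist camera showed it about 1–2° short of the exact quarter turn. That is within what I can measure, so I left it.
- **Second nut:** checked the same way before putting the key back on, it was about 1–2.5° short of the two quarter turns.
- **Forces:** every force reading I took while fitting and turning the key stayed within about 2 N. The highest reading overall was about 6.5 N, upward, when the gripper first closed on the key.
- **Key:** its handle height and position in the side and wrist views match a fully seated key. It sat about 3 mm off along the gripper, so I corrected for that before fitting it to the nuts.
- **Everything else:** the arm ended clear of everything. I did not touch the third nut. The other items looked undisturbed in the last views, though I did not measure them.

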